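# Load the missing test slide into the vision screener's carousel

## Task

Put the full-size test slide from the wooden rack (the one that is both wide and tall) into the one empty holder of the vision screener. Slide the shutter over the loading window fully open and turn the carousel so that the empty holder stands squarely in the window, lower the slide gently down the leaning guides, tab up, until it is fully home, then slide the shutter fully shut, leaving the carousel where it is. Leave the other two slides in the rack and do not disturb the other things on the table.

Things in the scene. Friction and masses are not known exactly. Their poses are not given: they have to be found in the camera images.
- screener: Vision screener, fixed: white box 300 x 300 mm, clear flat cover with its top 126 mm above the table, viewing tube with two eyepieces rising on its -y side (to 280 mm high, 340 mm from the origin). Origin: on the table under the box's centre, which is the carousel's upright axis; x points from the loading window to the far side, y left, z up. Its x, y and yaw vary.
- carousel (a joint): Angle (rad) of the carousel about its upright axis, counter-clockwise from above; 0 (or a full turn) with the empty holder in the middle of the window. Turns both ways, friction 0.08 N m, stays where left. Eight holders 45 degrees apart, seven filled. A steel crank arm (132 to 141 mm above the table, hub radius 14 mm) above the cover turns it.
- crank_grip (a point): Middle of the black crank knob, 160 mm above the table: an upright round knob 18 mm in diameter and 34 mm tall (142 to 176 mm above the table) that spins freely on its arm. It is 52 mm from the carousel's axis, on the side opposite the empty holder.
- empty_holder (a point): The empty holder. Origin: centre of its foot stop's upper face, 121 mm from the carousel's axis, 50 mm above the table. z runs up the guides, leaning 30 degrees from vertical towards the axis; x is square to the slide's face, inward and down; y across. Two U guides 52 mm long with flared mouths (to 61 mm) take the slide's edges: room 43 mm in y, 11 mm in x; between them both faces are open.
- loading_point (a point): Fixed point on the screener where the empty holder's origin is when it stands squarely in the loading window (121 mm in front of the axis, 50 mm above the table). The window is cut in the cover: screener x from -140 to -22 mm, y from -44 to +44 mm.
- shutter (a joint): Sliding shutter over the loading window, opening along the screener's +y: 0 fully shut, 0.090 m fully open; light friction (about 1.2 N), stays where it is left. It is a clear plate 118 x 88 mm with aluminium edges, top at 131 mm above the table.
- shutter_grip (a point): Middle of the black knob on the shutter, 151 mm above the table: upright, 16 to 20 mm in diameter, from 131 to 159 mm above the table. 118 mm in front of the carousel's axis, at the middle of the shutter's width.
- full_slide: The slide to load: black frame 40 mm wide (y), 62 mm tall (z), 8 mm thick (x) with a pale pane, and on its top edge a tab 20 mm wide, 20 mm tall and 8 mm thick (82 mm tall in all). About 45 g. Origin: centre of its bottom edge; z towards the tab. Both faces are alike. It stands upright in a slot of the rack, its top 90 mm above the table.
- narrow_slide: A slide of the same make but 27 mm wide (62 mm tall plus the same tab), for another instrument. Stays in the rack. Same axes.
- short_slide: A slide 40 mm wide but only 42 mm tall plus the same tab, for another instrument. Stays in the rack. Same axes.
- slide_rack: Fixed wooden rack 150 mm (x) by 60 mm (y) by 36 mm high with three slots 11 mm (x) by 46 mm (y), 28 mm deep, at x = -45, 0 and +45 mm. Origin: centre of its underside. Which slide is in which slot varies.
- dropper_bottle: Bystander: white eye-drop bottle 30 mm in diameter, 75 mm tall, standing beyond the rack. Origin at its underside.
- small_dropper: Bystander: white eye-drop bottle 24 mm in diameter, 60 mm tall, standing between the robot and the screener. Origin at its underside.
- penlight: Bystander: metal penlight 130 mm long, 13 mm thick, lying along its x between rack and screener. Origin at its underside.
- occluder: Bystander: flat black paddle 180 mm long, 5 mm thick, lying on the table. Origin at its underside.
- contact_lens_mount: Bystander: small dark conical lens mount 38 mm in diameter, 28 mm tall. Origin at its underside.
There are look-alikes about, which are no part of the job. Leave any blue look-alike of the full_slide alone.

How it is judged:
On the way, in this order (a step that is already met when the one before it is completed fails the run):
1. the shutter is fully open and the empty holder stands in the middle of the loading window (either may come first), the slide not yet in the holder (value of joint shutter above 0.08 m and distance between empty_holder and loading_point below 0.008 m and distance between full_slide and empty_holder above 0.03 m), for 0.2 s.
2. the full-size slide is fully home in the holder and let go (distance between full_slide and empty_holder below 0.006 m and angle between the z axis of full_slide and the z axis of empty_holder, either way round below 0.12 rad and angle between the x axis of full_slide and the x axis of empty_holder, either way round below 0.15 rad and angle between full_slide's own z axis and vertical below 0.8 rad and distance between empty_holder and loading_point below 0.01 m and contact force between full_slide and the fingers below 0.1 N), for 0.2 s.
At the end, for the whole second after the job is handed in: The full-size slide is in the formerly empty holder, tab up, home within 6 mm, square within 7 degrees, at rest; the holder is within 10 mm of the loading point (8 mm before loading); the shutter, opened at least 80 mm for loading, is shut to within 6 mm (distance between full_slide and empty_holder below 0.006 m and angle between the z axis of full_slide and the z axis of empty_holder, either way round below 0.12 rad and angle between the x axis of full_slide and the x axis of empty_holder, either way round below 0.15 rad and angle between full_slide's own z axis and vertical below 0.8 rad and distance between empty_holder and loading_point below 0.01 m and value of joint shutter below 0.006 m and linear speed of full_slide below 0.02 m/s and velocity of joint carousel between -0.05 and 0.05 rad/s); the robot touches nothing.
It fails at once if the slide is dropped into the holder instead of being lowered (faster than 0.5 m/s within 80 mm of home) (distance between full_slide and empty_holder below 0.08 m and linear speed of full_slide above 0.5 m/s).
It fails at once if another slide is moved more than 15 mm (distance of any of narrow_slide, short_slide from where it was at the start of the episode above 0.015 m).
It fails at once if a bystander is moved more than 20 mm or tipped over (distance of any of dropper_bottle, small_dropper, penlight, occluder, contact_lens_mount from where it was at the start of the episode above 0.02 m or angle between any of dropper_bottle, small_dropper's own z axis and vertical above 0.5 rad).
It also fails if it takes over 69 s, if anything falls off the work surface, if the arm or the gripper's body presses on something with over 40 N, if the wrist force passes 120 N, or if a joint passes its speed limit or range.

## Robot

A 6-joint arm with a two-finger parallel gripper is mounted at the origin on the work surface. World frame = base frame: x ahead of the robot, y to its left, z up, the work surface at z = 0. Lengths are in m, angles in rad, forces in N, time in s.
With the tool pointing down it reaches from about 0.25 to 0.775 m from the base axis. Payload 4 kg.
Tool frame: the origin (TCP) lies at the very end of the fingers, on their centre line; the grasp point (between the pads) lies 19 mm behind it; z points along the fingers, y is the direction in which the jaws open and shut (so a half turn about z gives the same grasp; the last joint's range is limited). The gripper opens to 94 mm and grips with 3 to 60 N. Pads are 16 mm wide; open, the fingers measure 119 mm over their backs; the gripper's body (75 mm by 177 mm) begins 78 mm behind the grasp point.
Start: joints at [-1.237, 0.087, 1.371, -0, 1.684, -0.103], TCP at [0.233, -0.498, 0.206] pointing down, gripper open.
Joint ranges: [-3.1, 3.1], [-0.76, 2.03], [0.27, 2.55], [-1.08, 4.22], [0.17, 2.65], [-2.57, 2.57]. Speed limits (rad/s): [2.79, 2.79, 3.14, 3.14, 3.14, 3.14].

## Interface

Orientations are given as [roll, pitch, yaw] about the fixed x, y, z axes, in that order (R = Rz(yaw) Ry(pitch) Rx(roll)).
In Python, from bench import robot, snapshot, models gives the robot as it stands.
- The arm moves only by the tool arm_command, never from a script. Its argument "commands" is text: rows parted by semicolons, each of 7 numbers parted by spaces: the shift along the tool's x, y, z in mm, then the turn, a rotation vector about the tool's x, y, z in degrees, then the opening, from 0 (shut) to 1 (fully open). In form: tx ty tz rx ry rz hand; .... A call has 1 to 12 rows; each row shifts and turns the pose as measured when the row begins, along the tool's axes as they then stand; what a row does not reach is not made up. A row lasts 1/8 s, in which the tool goes at most 62.5 mm and 10.7 degrees, less where a joint would pass 70% of its speed; a pose out of reach is approached as far as the arm can. A call is refused whole if a number of a shift passes 62.5 or a number of a turn 10.7, either way. A call with a gripper value outside its range is refused whole. The fingers move at their own pace and stop on an object; the grip force is fixed at half the most. Time passes only in rows, so rows that do not move let the fingers close. It gives the time, the measured TCP pose, the force and the opening at its end, in the units of the state.
- robot.get_obs(): the state, without advancing time (a new reading comes with each control period).
- snapshot(name): name is "side" or "top"; returns a dict with "img" (420x560x3 uint8, blue, green, red), "camera_matrix" (3x3 intrinsics, pixels), "origin" and "rotation" of the camera in the world. Camera axes: x right, y down, z forward; pixel columns grow to the right and rows downward; lengths in m; the calibration is good to about 2 mm. A picture is of the moment at which its call begins. There is no depth.
- robot.close_job(): hands the job in, once; it reports no verdict.
Trained networks look in a picture, given as the dict that the camera call returned (one of the last four; its "shot" number tells which), for a name from the list of things; names that differ only in an ending like _2 or _b are one class to them, and where a whole thing is asked for, a point or a joint stands for the part that bears it (a point fixed in the world has none). Each returns a list of dicts, best first, with "conf" (0 to 1); they miss things now and then, are a little off and sometimes report something else, mostly with a low value. They report only what shows in the picture. A call takes as long as a camera call. They do not tell look-alikes from the thing itself.
- models.spot_in(query, picture): "bbox" ([left, top, width, height] as shares, 0 to 1, of the picture: columns of its width, rows of its height, round what is visible of it).
- models.tip_of(query, picture): "centre" ([column, row] as shares, 0 to 1, of the picture: columns of its width, rows of its height: a listed point, or the origin of a listed thing).
The state is a dict: "time": time; "joint_positions": joint angles; "qvel": joint speeds; "joint_torque": joint torques, N m; "tool_pos": TCP position; "ee_rot": TCP orientation; "wrist_force": force on the tool from outside, world axes, zero at the start; "wrist_torque": the same for the moment, N m; "width": finger opening in m.
Only numpy, scipy, OpenCV 4.12 (cv2) and the standard library are available. Lean on these libraries where they do the work, as an engineer would, in place of code of your own. Each camera call takes 0.05 s, during which the arm holds its last target. There are 200 camera calls.

## Working session

There is one attempt and no reset: what is moved stays moved. The work goes in short steps, Python scripts to look and compute and a tool call to move; the robot and the scene stay as the last step left them, time stands still between calls to the robot, and variables do not carry over. Pictures are saved under pics/ and viewed, about 8 in all and at most 12, crops included, and the job is handed in when it is done.

Besides the shell and the picture viewer there is one more tool, called after "Emit:" as name(argument=value, ...) on one line, values as JSON. arm_command: Moves the arm, as the interface text tells. Its arguments: {"type":"object","properties":{"commands":{"type":"string"}},"required":["commands"]}

```bash
mkdir -p pics; cat > h.py <<'E'
import numpy as np, cv2
from bench import robot, snapshot, models
from scipy.spatial.transform import Rotation as R
def ray(s,uv):
    K=np.array(s["camera_matrix"]);d=np.array(s["rotation"])@np.linalg.inv(K)@[uv[0],uv[1],1.]
    return np.array(s["origin"]),d
def atz(s,uv,z):
    o,d=ray(s,uv);return o+d*(z-o[2])/d[2]
def proj(s,p):
    c=np.array(s["rotation"]).T@(np.array(p)-s["origin"]);u=np.array(s["camera_matrix"])@c;return u[:2]/u[2]
def tri(s1,a,s2,b):
    o1,d1=ray(s1,a);o2,d2=ray(s2,b);d1/=np.linalg.norm(d1);d2/=np.linalg.norm(d2)
    t=np.linalg.lstsq(np.c_[d1,-d2],o2-o1,rcond=None)[0];p,q=o1+t[0]*d1,o2+t[1]*d2
    return (p+q)/2,np.linalg.norm(p-q)
E
python3 - <<'E'
from h import *
S={n:snapshot(n) for n in("top","side")}
import pickle;pickle.dump(S,open("s0.pkl","wb"))
for n,s in S.items():
    cv2.imwrite(f"pics/{n}0.png",s["img"]);print(n,np.round(s["origin"],3),np.round(s["rotation"],3).tolist(),np.round(s["camera_matrix"],1).tolist())
    for q in["screener","crank_grip","empty_holder","shutter_grip","full_slide","narrow_slide","short_slide","slide_rack","dropper_bottle","small_dropper","penlight","occluder","contact_lens_mount"]:
        print(q,[(np.round(np.array(d["centre"])*[560,420],1).tolist(),round(d["conf"],2)) for d in models.tip_of(q,s)[:4]])
print(robot.get_obs())
E
```

```text
top [0.295 0.089 1.533] [-2.982, -0.0, -1.584] [[529.0, 0.0, 278.8], [0.0, 529.0, 218.0], [0.0, 0.0, 1.0]]
screener []
crank_grip [([205.0, 161.6], 0.74), ([229.5, 284.4], 0.68), ([301.1, 196.7], 0.58), ([283.7, 277.6], 0.4)]
empty_holder []
shutter_grip [([317.4, 225.6], 0.57)]
full_slide [([193.6, 224.4], 0.63), ([146.9, 241.3], 0.45)]
narrow_slide [([184.0, 254.4], 0.55)]
short_slide [([190.4, 240.5], 0.53)]
slide_rack [([188.9, 239.8], 0.95)]
dropper_bottle [([205.3, 161.9], 0.45)]
small_dropper [([280.5, 275.8], 0.44)]
penlight [([318.9, 224.9], 0.73), ([240.7, 217.2], 0.57)]
occluder [([386.4, 276.0], 0.69), ([321.9, 226.1], 0.22)]
contact_lens_mount [([229.6, 283.7], 0.44)]
side [0.049 0.63  1.028] [-2.481, -0.017, -2.363] [[535.3, 0.0, 273.6], [0.0, 535.3, 212.5], [0.0, 0.0, 1.0]]
screener [([283.4, 193.6], 0.6), ([420.9, 200.8], 0.36)]
crank_grip [([285.8, 171.5], 0.43)]
empty_holder []
shutter_grip [([332.0, 183.7], 0.56), ([421.0, 198.7], 0.24)]
full_slide [([203.9, 305.7], 0.8), ([149.8, 305.6], 0.7), ([165.1, 361.4], 0.57)]
narrow_slide [([227.2, 339.0], 0.45)]
short_sli
[... 297 characters left out ...]
.71), ([204.8, 307.1], 0.43)]
{'time': 1.4, 'joint_positions': array([-1.23708153e+00,  8.72226090e-02,  1.37069720e+00, -3.59777623e-05,
        1.68361646e+00, -1.03086300e-01]), 'qvel': array([-0.0012132 , -0.00104034,  0.00089193, -0.00097914,  0.00144919,
       -0.00013671]), 'joint_torque': array([-2.21735554e-04, -3.40039623e+01, -3.02590728e+01,  7.17444043e-02,
        2.37398723e-02, -1.39561911e-05]), 'tool_pos': array([ 0.23266943, -0.49837739,  0.20549493]), 'ee_rot': array([3.14154024e+00, 4.13615089e-05, 4.36797041e-01]), 'wrist_force': array([ 0.28580006, -0.325728  ,  0.13552666]), 'wrist_torque': array([ 0.00229892,  0.0745657 , -0.03505399]), 'width': 0.09410153452059111}
```

View pics/top0.png

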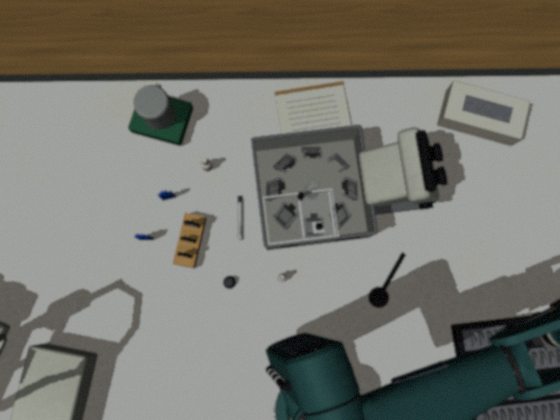

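View pics/side0.png

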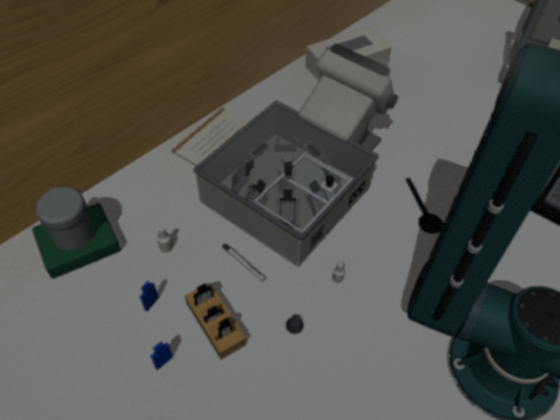

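```bash
sed -i 's/^def ray/def RM(s): return R.from_euler("xyz",s["rotation"]).as_matrix()\ndef ray/; s/np.array(s\["rotation"\])/RM(s)/' h.py
python3 - <<'E'
from h import *
import pickle;S=pickle.load(open("s0.pkl","rb"));t,s=S["top"],S["side"]
g=lambda im,x,y,w,h,k:cv2.resize(im[y:y+h,x:x+w],None,fx=k,fy=k,interpolation=cv2.INTER_CUBIC)
a=g(t["img"],240,115,140,140,4);b=g(t["img"],165,200,50,75,4);c=g(s["img"],180,270,75,95,4)[:,:240]
bc=np.zeros((600,240,3),np.uint8);bc[:300,:200]=b;bc[300:600]=cv2.resize(c,(240,300))
o=np.zeros((600,800,3),np.uint8);o[:560,:560]=a;o[:,560:]=bc
o=cv2.convertScaleAbs(o,alpha=1.6,beta=10);cv2.imwrite("pics/c1.png",o)
cv2.imwrite("pics/c2.png",cv2.convertScaleAbs(g(s["img"],190,95,200,150,4),alpha=1.6,beta=10))
print("rack top",atz(t,(188.9,239.8),0),tri(t,(188.9,239.8),s,(214.4,326.1)))
for n,p in(("dropper",(205.3,161.9)),("small",(280.5,275.8)),("lens",(229.6,283.7)),("pen",(240.7,217.2)),("occ",(386,276))):print(n,atz(t,p,0).round(3))
for n,p,z in(("shut",(317.4,225.6),.151),("crank",(301.1,196.7),.16)):print(n,atz(t,p,z).round(3))
print(tri(t,(317.4,225.6),s,(332,183.7)),tri(t,(301.1,196.7),s,(285.8,171.5)))
E
```

```text
rack top [0.48033874 0.3479966  0.        ] (array([ 0.47929996,  0.34806546, -0.00895077]), np.float64(0.005039795781395941))
dropper [0.714 0.302 0.   ]
small [0.372 0.082 0.   ]
lens [0.352 0.229 0.   ]
pen [0.545 0.197 0.   ]
occ [ 0.368 -0.222  0.   ]
shut [ 0.495 -0.016  0.151]
crank [0.572 0.026 0.16 ]
(array([ 0.49270659, -0.01924499,  0.14047227]), np.float64(0.009542213479441094)) (array([0.57814721, 0.02696114, 0.14535054]), np.float64(0.007485380546964919))
```

View pics/c1.png

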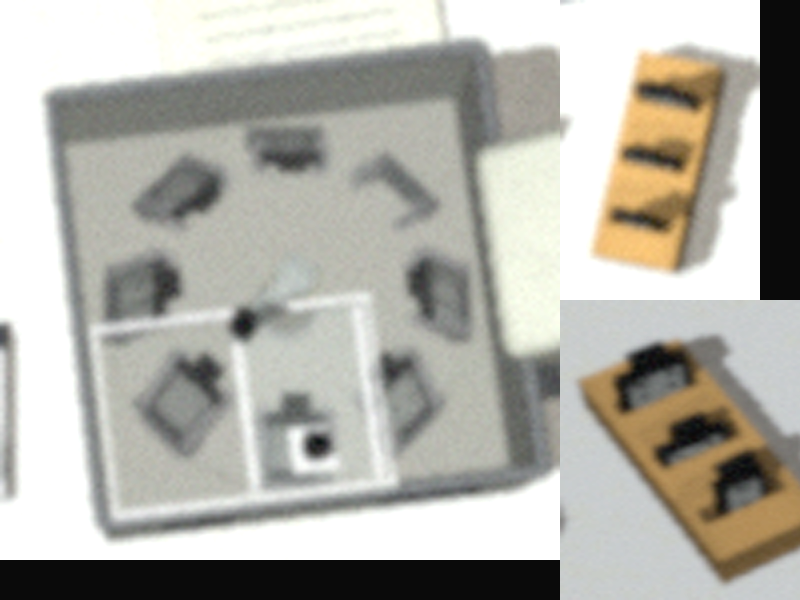

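View pics/c2.png

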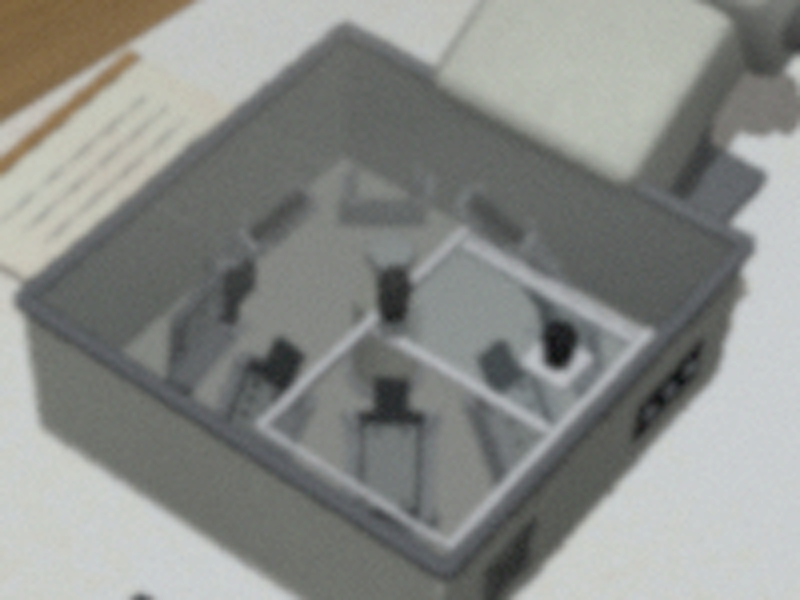

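```bash
python3 - <<'E'
from h import *
import pickle;S=pickle.load(open("s0.pkl","rb"));t,s=S["top"],S["side"]
from scipy.optimize import least_squares
T=lambda p:np.array(p)/4+[240,115]; U=lambda p:np.array(p)/4+[190,95]
z=.126
C=[(.15,.15,z),(.15,-.15,z),(-.15,.15,z),(-.15,-.15,z)]
tp=[(48,95),(487,45),(105,535),(550,475)]; sp=[(345,22),(752,243),(18,298),(447,572)]
# left-of-image in side: determine by projection
def W(p,q):
    c,d=np.cos(p[2]),np.sin(p[2]);return np.array([p[0]+c*q[0]-d*q[1],p[1]+d*q[0]+c*q[1],q[2]])
p0=[.613,-.003,.1]
print([(proj(s,W(p0,q))-[190,95])*4 for q in C])
import itertools
sp=[min(sp,key=lambda a:np.linalg.norm(U(a)-proj(s,W(p0,q)))) for q in C]
kt,ks=T((318,445)),U((558,345));ct,cs=T((243,323)),U((393,295))
def res(p,full=False):
    r=[]
    for q,a,b in zip(C,tp,sp): r+=[*(proj(t,W(p,q))-T(a)),*(proj(s,W(p,q))-U(b))]
    r+=[*(2*(proj(t,W(p,(-.118,0,.153)))-kt)),*(2*(proj(s,W(p,(-.118,0,.147)))-ks))]
    k=(.052*np.cos(p[3]),.052*np.sin(p[3]))
    r+=[*(2*(proj(t,W(p,(*k,.165)))-ct)),*(2*(proj(s,W(p,(*k,.157)))-cs))]
    return np.array(r)
f=least_squares(res,p0+[2.4],loss="soft_l1");print(f.x,np.degrees(f.x[2:]),res(f.x).round(1))
for n,q in(("shutter",(-.118,0,.15)),("crank",(.052*np.cos(f.x[3]),.052*np.sin(f.x[3]),.16)),("load",(-.121,0,.05))):print(n,W(f.x,q).round(4))
# rack
B=lambda p:(np.array(p)-[560,0])/4+[165,200]
D=lambda p:np.array([(p[0]-560)/240*240/4+180,(p[1]-300)/300*95+270]) 
rt=[(640,52),(720,65),(680,270),(593,255)];rc=[(.075,.03),(.075,-.03),(-.075,-.03),(-.075,.03)]
def rr(p): return np.concatenate([proj(t,W(p,(*q,.036)))-B(a) for q,a in zip(rc,rt)])
g=least_squares(rr,[.48,.348,-.2]);print("rack",g.x,np.degrees(g.x[2]),rr(g.x).round(1))
for i in(-.045,0,.045):
    P=W(g.x,(i,0,.09));print(i,P.round(4),"top px",proj(t,P).round(1),"side px",proj(s,P).round(1))
E
```

```text
[array([  9.81107214, 296.05895944]), array([340.51435792,  27.77829278]), array([430.03506778, 571.59881913]), array([741.36581597, 247.02238034])]
[ 0.61047572 -0.00905     0.10832511  2.23889687] [  6.20657182 128.27934141] [ 0.1  0.1  0.7 -0.7 -2.1 -0.   0.6  0.9 -1.5 -2.5 -0.5 -1.1 -1.7 -1.
 -0.4 -0.3  0.2  0.1  2.6 -1.7 -1.  -0.4  0.8  1.8]
shutter [ 0.4932 -0.0218  0.15  ]
crank [0.574 0.028 0.16 ]
load [ 0.4902 -0.0221  0.05  ]
rack [ 0.47561224  0.33991533 -0.19332455] -11.076680975308602 [-0.3 -0.5  0.2 -0.  -0.5  0.3  0.5  0.2]
-0.045 [0.4315 0.3486 0.09  ] top px [182.9 253.7] side px [225.9 319.2]
0 [0.4756 0.3399 0.09  ] top px [186.3 237.6] side px [214.  301.8]
0.045 [0.5198 0.3313 0.09  ] top px [189.7 221.7] side px [202.6 285.1]
```

```bash
cat >> h.py <<'E'
SC=np.array([0.6105,-0.0090]);SY=np.radians(6.2)
def scr(x,y,z): # screener frame -> world
    c,d=np.cos(SY),np.sin(SY);return np.array([SC[0]+c*x-d*y,SC[1]+d*x+c*y,z])
def plan(pos,rpy_deg,n,start=None):
    """rows in tool axes from the measured (or given) pose to the target, in n equal parts"""
    if start is None:
        o=robot.get_obs();start=(o["tool_pos"],R.from_euler("xyz",o["ee_rot"]))
    p,r=np.array(start[0]),start[1];r1=R.from_euler("xyz",rpy_deg,degrees=True)
    v=(r.inv()*r1).as_rotvec();d=(np.array(pos)-p)/n
    for i in range(n):
        print(np.r_[r.inv().apply(d)*1000,np.degrees(v/n)].round(1).tolist());r=r*R.from_rotvec(v/n)
    return np.array(pos),r1
E
python3 - <<'E'
from h import *
plan(scr(-.118,0,.21),[180,0,6.2],12)
E
```

```text
[36.5, -26.8, -0.4, 0.0, 0.0, 1.6]
[35.7, -27.8, -0.4, 0.0, 0.0, 1.6]
[35.0, -28.8, -0.4, 0.0, 0.0, 1.6]
[34.2, -29.7, -0.4, 0.0, 0.0, 1.6]
[33.3, -30.6, -0.4, 0.0, 0.0, 1.6]
[32.5, -31.5, -0.4, 0.0, 0.0, 1.6]
[31.6, -32.4, -0.4, 0.0, 0.0, 1.6]
[30.7, -33.3, -0.4, 0.0, 0.0, 1.6]
[29.8, -34.1, -0.4, 0.0, 0.0, 1.6]
[28.8, -34.9, -0.4, 0.0, 0.0, 1.6]
[27.9, -35.7, -0.4, 0.0, 0.0, 1.6]
[26.9, -36.4, -0.4, 0.0, 0.0, 1.6]
```

Emit:
arm_command(commands="36 -27 -1 0 0 1.6 0.7; 36 -28 -1 0 0 1.6 0.7; 35 -29 0 0 0 1.6 0.7; 34 -30 0 0 0 1.6 0.7; 33 -31 0 0 0 1.6 0.7; 32 -32 0 0 0 1.6 0.7; 32 -32 0 0 0 1.6 0.7; 31 -33 0 0 0 1.6 0.7; 30 -34 0 0 0 1.6 0.7; 29 -35 0 0 0 1.6 0.7; 28 -36 0 0 0 1.6 0.7; 27 -36 0 0 0 1.6 0.7")

```text
time: 2.9
tool_pos: [0.5049, -0.0116, 0.2087]
ee_rot: [3.138, -0.005, 0.083]
wrist_force: [0.6, -0.6, 0.2]
width: 0.0656
```

```bash
python3 - <<'E'
from h import *
o=robot.get_obs();print(o["tool_pos"],np.degrees(o["ee_rot"]),o["joint_positions"])
plan(scr(-.118,0,.138),[180,0,6.2],4)
E
```

```text
[ 0.50485548 -0.01156436  0.20867527] [179.819401    -0.31119802   4.76212101] [-0.13388656 -0.01850717  1.47338885 -0.00192032  1.68072809  1.35358725]
[-3.2, 2.2, 17.7, 0.0, -0.1, -0.4]
[-3.2, 2.2, 17.7, 0.0, -0.1, -0.4]
[-3.2, 2.2, 17.7, 0.0, -0.1, -0.4]
[-3.2, 2.2, 17.7, 0.0, -0.1, -0.4]
```

Emit:
arm_command(commands="-7 4 10 0 0 -1 0.7; -5 4 20 0 0 -0.4 0.7; 0 0 20 0 0 0 0.7; 0 0 18 0 0 0 0.7; 0 0 0 0 0 0 0.7; 0 0 0 0 0 0 0.1; 0 0 0 0 0 0 0.1; 0 0 0 0 0 0 0.1")

```text
time: 3.9
tool_pos: [0.4928, -0.0228, 0.1399]
ee_rot: [3.136, -0.007, 0.112]
wrist_force: [0.2, -0.0, -0.4]
width: 0.0389
```

```bash
python3 - <<'E'
from h import *
s=snapshot("side");o=robot.get_obs();print(o["width"],o["tool_pos"],o["ee_rot"],o["wrist_force"])
im=s["img"];g=cv2.resize(im[95:245,190:390],None,fx=4,fy=4,interpolation=cv2.INTER_CUBIC);cv2.imwrite("pics/c3.png",cv2.convertScaleAbs(g,alpha=1.5,beta=10))
E
```

```text
0.03504567367144369 [ 0.49283558 -0.0227491   0.13990856] [ 3.13546413 -0.00671411  0.11236405] [ 0.74824809  0.33191778 -0.29446345]
```

View pics/c3.png

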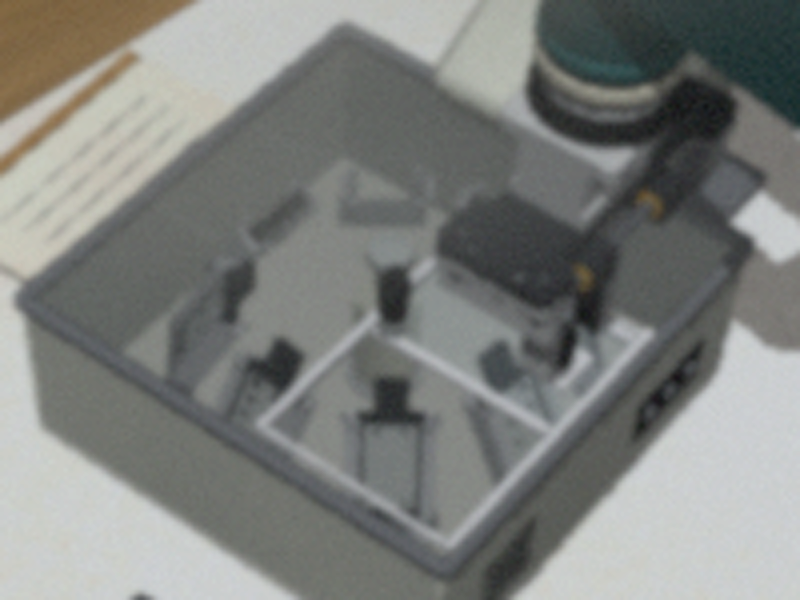

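The picture shows the jaws around the shutter knob (560,350 in the crop), still closing. I'll close fully, then pull along +y.

Emit:
arm_command(commands="0 0 0 0 0 0 0.1; 0 0 0 0 0 0 0.1; 0 0 0 0 0 0 0.1; 0 -12 0 0 0 0 0.1; 0 -18 0 0 0 0 0.1; 0 -18 0 0 0 0 0.1; 0 -18 0 0 0 0 0.1; 0 -8 0 0 0 0 0.1; 0 -4 0 0 0 0 0.1")

```text
time: 5.08
tool_pos: [0.4838, 0.0601, 0.1402]
ee_rot: [3.133, -0.009, 0.114]
wrist_force: [1.7, -0.7, 0.0]
width: 0.0186
```

Emit:
arm_command(commands="0 -4 0 0 0 0 0.1; 0 -4 0 0 0 0 0.1; 0 -3 0 0 0 0 0.1")

```text
time: 5.45
tool_pos: [0.483, 0.0672, 0.1402]
ee_rot: [3.124, -0.009, 0.112]
wrist_force: [0.7, -11.5, -0.5]
width: 0.0191
```

```bash
python3 - <<'E'
from h import *
o=robot.get_obs()
a=plan([o["tool_pos"][0],o["tool_pos"][1],.2],[180,0,6.2],3)
plan([.573,.027,.2],[180,0,6.2],4,a)
E
```

```text
[0.2, 0.4, -19.9, 0.3, -0.2, 0.1]
[0.1, 0.2, -19.9, 0.3, -0.2, 0.1]
[0.1, 0.1, -19.9, 0.3, -0.2, 0.1]
[21.3, 12.4, 0.0, 0.0, 0.0, 0.0]
[21.3, 12.4, 0.0, 0.0, 0.0, 0.0]
[21.3, 12.4, 0.0, 0.0, 0.0, 0.0]
[21.3, 12.4, 0.0, 0.0, 0.0, 0.0]
```

Emit:
arm_command(commands="0 2 0 0 0 0 0.6; 0 0 0 0 0 0 0.6; 0 0 0 0 0 0 0.6; 0 0 -20 0.6 0 0 0.6; 0 0 -22 0.3 0 0 0.6; 0 0 -15 0 0 0 0.6; 0 0 -5 0 0 0 0.6")

```text
time: 6.32
tool_pos: [0.4815, 0.0672, 0.2026]
ee_rot: [-3.138, -0.005, 0.112]
wrist_force: [-0.1, -0.2, 0.7]
width: 0.0565
```

Emit:
arm_command(commands="20 12 0 0 0 0 0.6; 22 13 0 0 0 0 0.6; 22 12 0 0 0 0 0.6; 14 8 0 0 0 0 0.6; 5 3 0 0 0 0 0.6; 0 0 0 0 0 0 0.6")

```text
time: 7.08
tool_pos: [0.5703, 0.029, 0.2007]
ee_rot: [-3.137, -0.0, 0.113]
wrist_force: [0.8, 0.3, 1.1]
width: 0.0568
```

```bash
python3 - <<'E'
from h import *
t=snapshot("top");s=snapshot("side");o=robot.get_obs();print(o["tool_pos"],np.degrees(o["ee_rot"]))
a=t["img"][130:230,260:360];b=s["img"][120:220,230:330]
g=cv2.resize(np.hstack([a,b]),None,fx=4,fy=4,interpolation=cv2.INTER_CUBIC);cv2.imwrite("pics/c4.png",cv2.convertScaleAbs(g,alpha=1.5,beta=10))
p=o["tool_pos"];print(proj(t,p),proj(s,p),models.tip_of("crank_grip",s)[:2])
E
```

```text
[0.56997879 0.02918707 0.20102959] [-1.79719761e+02 -5.42555007e-02  6.52028084e+00]
[300.42036117 194.29887868] [290.46172914 156.93288761] [{'centre': [0.5089, 0.4033], 'conf': 0.62}, {'centre': [0.3762, 0.7698], 'conf': 0.19}]
```

View pics/c4.png

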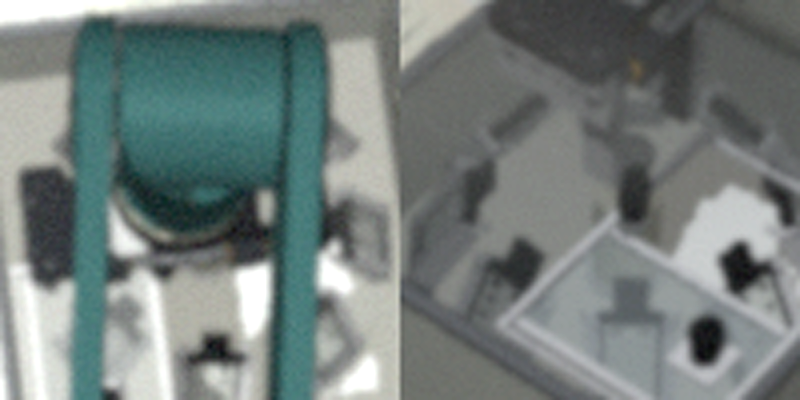

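Emit:
arm_command(commands="3 1 15 0 0 0 0.6; 0 0 20 0 0 0 0.6; 0 0 14 0 0 0 0.6; 0 0 4 0 0 0 0.6; 0 0 0 0 0 0 0.1; 0 0 0 0 0 0 0.1; 0 0 0 0 0 0 0.1; 0 0 0 0 0 0 0.1; 0 0 0 0 0 0 0.1; 0 0 0 0 0 0 0.1")

```text
time: 8.48
tool_pos: [0.5734, 0.0284, 0.1467]
ee_rot: [-3.139, -0.005, 0.114]
wrist_force: [0.6, -0.2, -0.9]
width: 0.017
```

```bash
cat >> h.py <<'E'
def arc(a_to,n,z=.147,r=.0522):
    o=robot.get_obs();p=o["tool_pos"];rr=R.from_euler("xyz",o["ee_rot"]);a0=np.arctan2(p[1]-SC[1],p[0]-SC[0])-SY
    print("angle now",np.degrees(a0),"r",np.hypot(*(p[:2]-SC)))
    for a in np.linspace(a0,np.radians(a_to),n+1)[1:]:
        q=scr(r*np.cos(a),r*np.sin(a),z);print((rr.inv().apply(q-p)*1000).round(1));p=q
E
python3 -c "
from h import *
arc(64,6)"
```

```text
angle now 128.56506576697475 r 0.05271600719009606
[ 8.5 -4.9 -0.2]
[ 9.1 -3.7  0.1]
[ 9.6 -1.9  0. ]
[ 9.8 -0.1  0. ]
[9.6 1.7 0. ]
[9.1 3.5 0. ]
```

Emit:
arm_command(commands="8.5 -5 0 0 0 0 0.1; 9 -3.5 0 0 0 0 0.1; 9.5 -2 0 0 0 0 0.1; 10 0 0 0 0 0 0.1; 9.5 1.5 0 0 0 0 0.1; 9 3.5 0 0 0 0 0.1")

```text
time: 9.22
tool_pos: [0.6282, 0.0392, 0.1467]
ee_rot: [3.141, 0.003, 0.114]
wrist_force: [-3.6, -3.7, 1.7]
width: 0.0173
```

```bash
python3 -c "
from h import *
arc(0,6)"
```

```text
angle now 63.66044893243856 r 0.05132762206519702
[ 8.6  4.3 -0.3]
[ 7.1  6.5 -0. ]
[ 5.8  7.7 -0. ]
[ 4.3  8.7 -0. ]
[ 2.6  9.3 -0. ]
[0.8 9.6 0. ]
```

Emit:
arm_command(commands="8.5 4.5 0 0 0 0 0.1; 7 6.5 0 0 0 0 0.1; 6 7.5 0 0 0 0 0.1; 4.5 8.5 0 0 0 0 0.1; 2.5 9.5 0 0 0 0 0.1; 1 9 0 0 0 0 0.1; 0 0 0 0 0 0 0.1")

```text
time: 10.1
tool_pos: [0.6608, -0.0036, 0.1468]
ee_rot: [-3.135, 0.017, 0.113]
wrist_force: [-4.3, -1.5, 1.6]
width: 0.0174
```

```bash
python3 - <<'E'
from h import *
arc(0,1)
t=snapshot("top");s=snapshot("side")
a=cv2.resize(t["img"][170:260,255:345],(400,400),interpolation=cv2.INTER_CUBIC);b=cv2.resize(s["img"][120:240,250:370],(400,400),interpolation=cv2.INTER_CUBIC)
for im,c,k,o in((a,t,400/90,(255,170)),(b,s,400/120,(250,120))):
  L=scr(-.121,0,.05);ax=np.array([.5,0,.866])
  for q in[(-.121,0,.05),(-.121+.026,0,.05+.045),(-.121+.026,.0215,.095),(-.121+.026,-.0215,.095)]:
    uv=(proj(c,scr(*q))-o)*k;cv2.circle(im,tuple(int(v) for v in uv),3,(0,0,255),-1)
cv2.imwrite("pics/c5.png",cv2.convertScaleAbs(np.hstack([a,b]),alpha=1.5,beta=10))
E
```

```text
angle now -0.013868057730987269 r 0.0505719036086766
[ 1.6 -0.  -0.3]
```

View pics/c5.png

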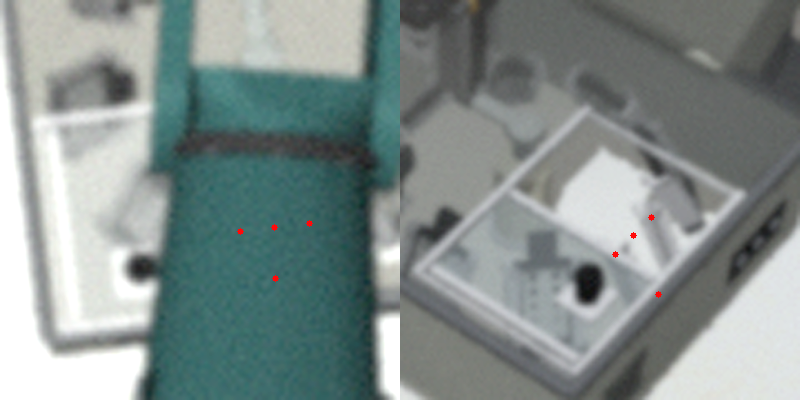

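Emit:
arm_command(commands="0 0 0 0 0 0 0.5; 0 0 0 0 0 0 0.5; 0 0 0 0 0 0 0.5; 0 0 -15 0 0 0 0.5; 0 0 -25 0 0 0 0.5; 0 0 -20 0 0 0 0.5")

```text
time: 10.95
tool_pos: [0.664, -0.0008, 0.2084]
ee_rot: [-3.13, 0.012, 0.116]
wrist_force: [0.6, -0.2, 0.3]
width: 0.0469
```

```bash
python3 - <<'E'
from h import *
print(robot.get_obs()["tool_pos"])
plan([.5198,.3313,.19],[180,0,-11.1],9)
E
```

```text
[ 0.66398992 -0.000781    0.20837403]
[-11.6, -38.5, 2.6, -0.1, 0.1, 2.0]
[-12.9, -38.1, 2.6, -0.1, 0.1, 2.0]
[-14.2, -37.6, 2.5, -0.1, 0.1, 2.0]
[-15.5, -37.1, 2.4, -0.1, 0.1, 2.0]
[-16.8, -36.5, 2.4, -0.1, 0.1, 2.0]
[-18.0, -35.9, 2.3, -0.1, 0.1, 2.0]
[-19.3, -35.3, 2.2, -0.1, 0.1, 2.0]
[-20.5, -34.6, 2.2, -0.1, 0.1, 2.0]
[-21.7, -33.9, 2.1, -0.1, 0.1, 2.0]
```

Emit:
arm_command(commands="-12 -38 2 0 0 2 0.55; -13 -38 2 0 0 2 0.55; -14 -38 2 0 0 2 0.55; -15 -37 2 0 0 2 0.55; -17 -37 2 0 0 2 0.55; -18 -36 2 0 0 2 0.55; -19 -35 2 0 0 2 0.55; -20 -34 2 0 0 2 0.55; -12 -20 2 0 0 1 0.55; 0 0 0 0 0 0 0.55")

```text
time: 12.2
tool_pos: [0.532, 0.3282, 0.2125]
ee_rot: [-3.121, -0.011, -0.19]
wrist_force: [-0.1, -0.8, 0.2]
width: 0.0515
```

```bash
python3 - <<'E'
from h import *
o=robot.get_obs();print(o["tool_pos"],np.degrees(o["ee_rot"]))
t=snapshot("top");s=snapshot("side")
import pickle;pickle.dump((t,s),open("s1.pkl","wb"))
a=cv2.resize(t["img"][170:260,255:345],(400,400),interpolation=cv2.INTER_CUBIC);b=cv2.resize(s["img"][265:365,170:270],(400,400),interpolation=cv2.INTER_CUBIC)
k=400/90
for q in[(-.121,0,.05),(-.095,.0215,.095),(-.095,-.0215,.095)]:
    uv=(proj(t,scr(*q))-(255,170))*k;cv2.circle(a,tuple(int(v) for v in uv),3,(0,0,255),-1)
for q in[(.5198,.3313,.09),(.5198,.3313,.07)]:
    uv=(proj(s,q)-(170,265))*4;cv2.circle(b,tuple(int(v) for v in uv),3,(0,0,255),-1)
cv2.imwrite("pics/c6.png",cv2.convertScaleAbs(np.hstack([a,b]),alpha=1.5,beta=10))
plan([.5198,.3313,.14],[180,0,-11.1],3)
E
```

```text
[0.53199725 0.32816692 0.21248464] [-178.80890024   -0.63452144  -10.89869784]
[-4.9, -0.3, 24.1, -0.4, -0.2, 0.0]
[-4.8, -0.4, 24.1, -0.4, -0.2, 0.0]
[-4.7, -0.6, 24.2, -0.4, -0.2, 0.0]
```

View pics/c6.png

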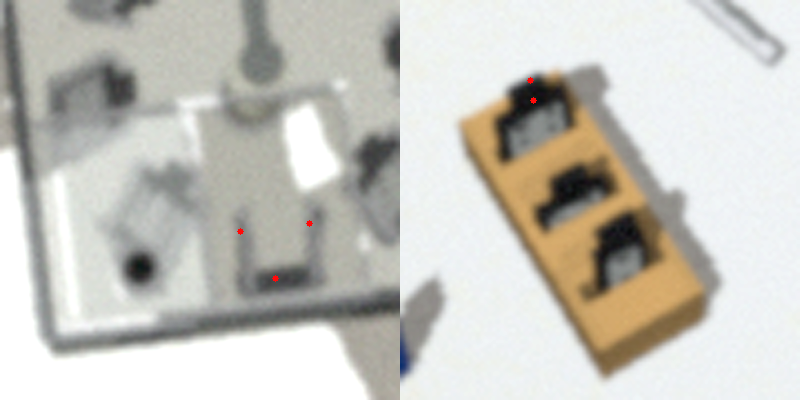

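The top view shows the empty holder (guides at 243 and 317, foot at 281,278) square in the window, with the shutter fully open. In the side view there are three black slides: far slot (530,110) wide and tall, middle (575,200) wide and short, near (620,250) narrow. The far one fits "both wide and tall", and the blue look-alikes stand off the rack. I'll take the far slide.

```bash
python3 - <<'E'
from h import *
import pickle;t,s=pickle.load(open("s1.pkl","rb"))
T=lambda p:np.array(p)*90/400+[255,170]
for n,p,z in(("foot",(281,278),.05),("shutterknob",(140,268),.157),("gL",(243,212),.097),("gR",(317,208),.097)):
    q=atz(t,T(p),z);c,d=np.cos(SY),np.sin(SY);v=q[:2]-SC;print(n,q.round(4),"screener",(c*v[0]+d*v[1]).round(4),(-d*v[0]+c*v[1]).round(4))
g=t["img"][170:260,255:345].mean(2);np.set_printoptions(linewidth=250)
for r in(217,220,223,225,228,231,233):print(r,t["img"][r,303:333].mean(1).round().astype(int))
E
```

```text
foot [ 0.4902 -0.0258  0.05  ] screener -0.1214 -0.0037
shutterknob [0.4831 0.0656 0.157 ] screener -0.1186 0.0879
gL [5.255e-01 4.000e-04 9.700e-02] screener -0.0835 0.0185
gR [ 0.5274 -0.0455  0.097 ] screener -0.0865 -0.0273
217 [108 110 113 111 107 101  97  99 104 108 112 112 112 113 111 110 112 114 114 109 102  96  84  78  86  98 107 109 113 112]
220 [110 112 112 107 101  88  79  92 100 107 109 113 113 112 111 111 113 110 111 108 101  89  84  78  85 101 110 109 112 112]
223 [109 112 110 109 104  90  81  85  90 103 107 110 114 111 112 112 110 110 113 109 101  91  81  89  94 105 112 112 109 113]
225 [108 110 112 111 104  91  82  83  89 100 109 110 110 109 114 112 112 114 111 113 101  89  85  91  99 107 110 111 111 112]
228 [109 110 111 111 107  92  81  83  88  98 104 109 112 111 108 106 108 105 104  99  92  82  83  88  95 108 108 110 114 113]
231 [110 113 111 109 102  83  80  79  83  76  65  62  58  53  49  50  47  47  44  47  47  60  78  80  88  99 111 112 111 112]
233 [107 112 112 107 100  79  70  79  77  66  50  48  39  41  42  40  41  43  38  45  53  62  73  75  81  96 107 112 110 112]
```

Emit:
arm_command(commands="-8 0 15 -0.6 -0.3 0 0.55; -4 -1 25 -0.4 -0.2 0 0.55; -2 -1 20 0 0 0 0.55; 0 0 0 0 0 0 0.55")

```text
time: 12.8
tool_pos: [0.5203, 0.3273, 0.1487]
ee_rot: [3.141, -0.001, -0.198]
wrist_force: [-0.0, 0.3, -0.7]
width: 0.0513
```

Emit:
arm_command(commands="-1 -5 25 0 0 0 0.55; 0 0 25 0 0 0 0.55; 0 0 18 0 0 0 0.55; 0 0 4 0 0 0 0.55; 0 0 0 0 0 0 0.55")

```text
time: 13.42
tool_pos: [0.5232, 0.3308, 0.0779]
ee_rot: [-3.14, -0.005, -0.202]
wrist_force: [-0.6, 0.3, 0.6]
width: 0.0515
```

Emit:
arm_command(commands="-3.5 -2 3 0 0 0 0.55; 0 0 2 0 0 0 0.55; 0 0 0 0 0 0 0.55")

```text
time: 13.8
tool_pos: [0.5213, 0.3344, 0.0753]
ee_rot: [-3.137, -0.009, -0.202]
wrist_force: [-0.3, -0.3, 0.4]
width: 0.0516
```

```bash
python3 - <<'E'
from h import *
s=snapshot("side");o=robot.get_obs();print(o["tool_pos"],np.degrees(o["ee_rot"]),o["wrist_force"])
b=cv2.resize(s["img"][235:325,150:270],(800,600),interpolation=cv2.INTER_CUBIC)
cv2.imwrite("pics/c7.png",cv2.convertScaleAbs(b,alpha=1.5,beta=20))
E
```

```text
[0.52134774 0.33447382 0.07540138] [-179.71003627   -0.5162585   -11.57138369] [ 0.49971593 -0.28601596  1.10255793]
```

View pics/c7.png

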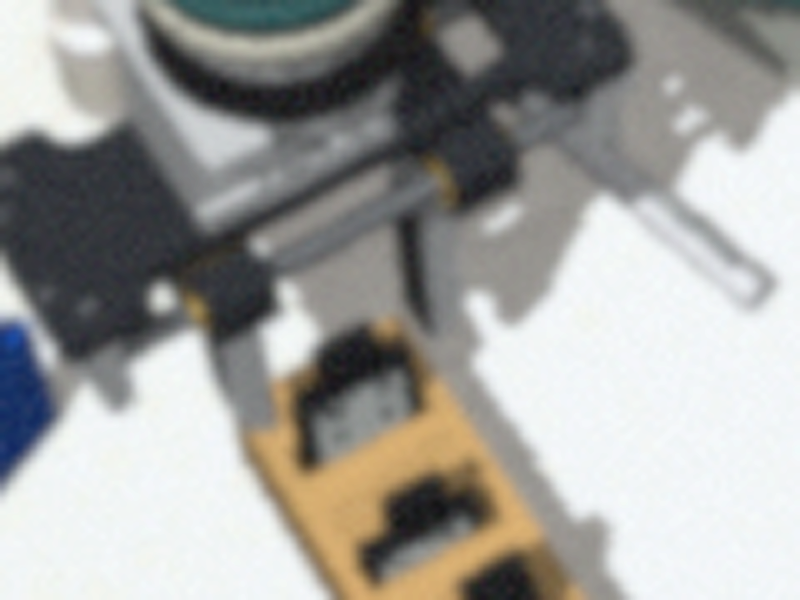

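Emit:
arm_command(commands="0 0 2 0 0 0 0.1; 0 0 0 0 0 0 0.1; 0 0 0 0 0 0 0.1; 0 0 0 0 0 0 0.1; 0 0 0 0 0 0 0.1; 0 0 0 0 0 0 0.1")

```text
time: 14.6
tool_pos: [0.5215, 0.3345, 0.0735]
ee_rot: [-3.136, -0.009, -0.202]
wrist_force: [-0.4, 0.4, -0.3]
width: 0.0198
```

Emit:
arm_command(commands="0 0 -10 0 0 0 0.1; 0 0 -15 0 0 0 0.1; 0 0 -20 0 0 0 0.1; 0 0 -25 0 0 0 0.1; 0 0 -25 0 0 0 0.1; 0 0 -25 0 0 0 0.1; 0 0 -25 0 0 0 0.1; 0 0 -18 0 0 0 0.1; 0 0 0 0 0 0 0.1")

```text
time: 15.72
tool_pos: [0.5204, 0.3343, 0.2519]
ee_rot: [-3.13, -0.017, -0.202]
wrist_force: [-0.0, -0.4, -0.7]
width: 0.0196
```

```bash
python3 - <<'E'
from h import *
s=snapshot("side");o=robot.get_obs();p=o["tool_pos"];print(p,np.degrees(o["ee_rot"]),o["width"],o["joint_positions"])
u=proj(s,p).astype(int);x,y=u[0]-60,max(0,u[1]-40)
b=cv2.resize(s["img"][y:y+90,x:x+120],(800,600),interpolation=cv2.INTER_CUBIC)
rr=R.from_euler("xyz",o["ee_rot"])
for q in[(0,0,.0035),(0,-.02,.0035),(0,.02,.0035),(0,0,.0655),(0,.02,.0655),(0,-.02,.0655)]:
    v=(proj(s,p+rr.apply(q))-(x,y))*800/120;cv2.circle(b,tuple(int(a) for a in v),4,(0,0,255),-1)
cv2.imwrite("pics/c8.png",cv2.convertScaleAbs(b,alpha=1.5,beta=20))
E
```

```text
[0.52005032 0.33415574 0.25061996] [-179.40765138   -0.88999601  -11.57447052] 0.019466446199745177 [ 4.80434928e-01  2.23160061e-01  1.12777458e+00 -1.80961500e-03
  1.77208308e+00  2.25278531e+00]
```

View pics/c8.png

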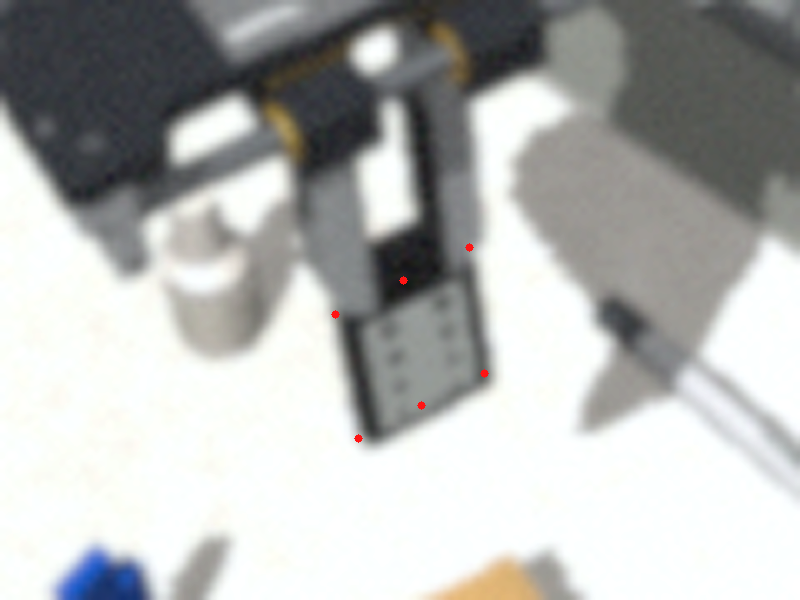

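```bash
cat >> h.py <<'E'
LEN=.0663
def tgt(h,y=0.): return scr(-.121+(h+LEN)*.5,y,.05+(h+LEN)*.866)
E
python3 - <<'E'
from h import *
print(tgt(.15));plan(tgt(.15),[180,30,6.2],11)
E
```

```text
[ 0.59772516 -0.01038779  0.2373158 ]
[13.2, 29.3, 1.1, -0.5, -2.8, -1.6]
[12.4, 29.6, 0.7, -0.5, -2.8, -1.6]
[11.6, 29.9, 0.4, -0.5, -2.8, -1.6]
[10.8, 30.3, 0.1, -0.5, -2.8, -1.6]
[10.0, 30.5, -0.2, -0.5, -2.8, -1.6]
[9.1, 30.8, -0.4, -0.5, -2.8, -1.6]
[8.3, 31.0, -0.6, -0.5, -2.8, -1.6]
[7.4, 31.3, -0.7, -0.5, -2.8, -1.6]
[6.5, 31.5, -0.8, -0.5, -2.8, -1.6]
[5.6, 31.6, -0.8, -0.5, -2.8, -1.6]
[4.7, 31.8, -0.8, -0.5, -2.8, -1.6]
```

Emit:
arm_command(commands="10 20 1 -0.5 -2.8 -1.6 0.1; 13 30 1 -0.5 -2.8 -1.6 0.1; 12 30 0 -0.5 -2.8 -1.6 0.1; 11 30 0 -0.5 -2.8 -1.6 0.1; 10 30 0 -0.5 -2.8 -1.6 0.1; 9 31 0 -0.5 -2.8 -1.6 0.1; 8 31 -1 -0.5 -2.8 -1.6 0.1; 7 31 -1 -0.5 -2.8 -1.6 0.1; 6 31 -1 -0.5 -2.8 -1.6 0.1; 6 30 -1 -0.5 -2.8 -1.6 0.1; 3 15 0 -0.5 -2 -1 0.1; 0 0 0 0 0 0 0.1")

```text
time: 17.27
tool_pos: [0.5944, 0.009, 0.2231]
ee_rot: [3.135, 0.55, 0.115]
wrist_force: [0.8, 1.1, -1.1]
width: 0.0198
```

```bash
python3 - <<'E'
from h import *
o=robot.get_obs();print(o["tool_pos"],np.degrees(o["ee_rot"]),o["width"],o["joint_positions"])
a=plan(tgt(.15),[180,30,6.2],2)
plan(tgt(.1),[180,30,6.2],2,a)
E
```

```text
[0.59444271 0.00895613 0.22307867] [179.62833772  31.5390262    6.60545999] 0.019779885817734672 [-0.03130826  0.63180905  0.72646229 -0.11387751  2.32492935  1.36739975]
[-3.3, 9.8, -6.3, 0.3, 0.8, 0.2]
[-3.2, 9.8, -6.4, 0.3, 0.8, 0.2]
[-0.0, -0.0, 25.0, 0.0, 0.0, 0.0]
[-0.0, -0.0, 25.0, 0.0, 0.0, 0.0]
```

Emit:
arm_command(commands="-3 10 -6 0.3 0.8 0.2 0.1; -2 8 -4 0.3 0.6 0.2 0.1; 0 2 -1 0 0 0 0.1; 0 0 0 0 0 0 0.1")

```text
time: 17.77
tool_pos: [0.5977, -0.0104, 0.2377]
ee_rot: [-3.141, 0.521, 0.108]
wrist_force: [0.6, -0.0, -1.3]
width: 0.0198
```

```bash
python3 - <<'E'
from h import *
t=snapshot("top");s=snapshot("side")
o=robot.get_obs();print(o["tool_pos"],np.degrees(o["ee_rot"]),o["joint_positions"])
p=o["tool_pos"];rr=R.from_euler("xyz",o["ee_rot"])
x,y=260,110;b=cv2.resize(s["img"][y:y+120,x:x+120],(600,600),interpolation=cv2.INTER_CUBIC)
for q in[(0,-.02,.0043),(0,.02,.0043),(0,.02,.0663),(0,-.02,.0663)]:
    v=(proj(s,p+rr.apply(q))-(x,y))*5;cv2.circle(b,tuple(int(a) for a in v),3,(0,0,255),-1)
cv2.imwrite("pics/c9.png",cv2.convertScaleAbs(b,alpha=1.5,beta=20))
plan(tgt(.1),[180,30,6.2],3)
E
```

```text
[ 0.59767722 -0.01021058  0.23751155] [-179.98443943   29.87221654    6.20489018] [-0.06233236  0.61742104  0.70970893 -0.11606541  2.32620711  1.34272319]
[0.0, 0.1, 16.7, -0.0, -0.0, 0.0]
[0.0, 0.1, 16.7, -0.0, -0.0, 0.0]
[0.0, 0.1, 16.7, -0.0, -0.0, 0.0]
```

View pics/c9.png

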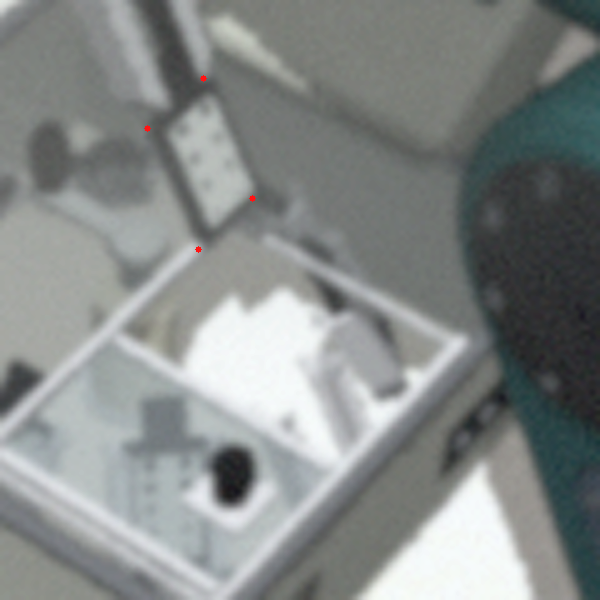

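Slide square in the tool, right above the open window (9 pictures so far). Lowering along the guides.

Emit:
arm_command(commands="0 0 12 0 0 0 0.1; 0 0 18 0 0 0 0.1; 0 0 18 0 0 0 0.1; 0 0 15 0 0 0 0.1; 0 0 8 0 0 0 0.1; 0 0 4 0 0 0 0.1; 0 0 0 0 0 0 0.1")

```text
time: 18.75
tool_pos: [0.5596, -0.0121, 0.1705]
ee_rot: [-3.141, 0.52, 0.112]
wrist_force: [0.3, 0.3, -0.6]
width: 0.0193
```

```bash
cat > st.py <<'E'
from h import *
import sys
o=robot.get_obs();p=o["tool_pos"];c,d=np.cos(SY),np.sin(SY);v=p[:2]-SC
x,y=c*v[0]+d*v[1],-d*v[0]+c*v[1];z=p[2]
a=np.array([.5,.866]);w=np.array([x+.121,z-.05]);print("h",((w@a-LEN)*1000).round(1),"face off (inward/down +)",((w@[.866,-.5])*1000).round(1),"y",(y*1000).round(1),np.degrees(o["ee_rot"]).round(2),"F",o["wrist_force"].round(1),o["wrist_torque"].round(2),"w",o["width"].round(4),o["joint_positions"].round(2),o["time"])
E
python3 st.py
```

```text
Traceback (most recent call last):
  File "st.py", line 5, in <module>
    a=np.array([.5,.866]);w=np.array([x+.121,z-.05]);print("h",((w@a-LEN)*1000).round(1),"face off (inward/down +)",((w@[.866,-.5])*1000).round(1),"y",(y*1000).round(1),np.degrees(o["ee_rot"]).round(2),"F",o["wrist_force"].round(1),o["wrist_torque"].round(2),"w",o["width"].round(4),o["joint_positions"].round(2),o["time"])
                                                                                                                                                                                                                                                                       ^^^^^^^^^^^^^^^^
AttributeError: 'float' object has no attribute 'round'
```

```bash
sed -i 's/o\["width"\].round(4)/round(o["width"],4)/' st.py; python3 st.py; python3 - <<'E'
from h import *
s=snapshot("side");x,y=270,110
b=cv2.resize(s["img"][y:y+100,x:x+100],(600,600),interpolation=cv2.INTER_CUBIC)
for y_ in(-.0215,.0215):
  for h in(0,.052):
    v=(proj(s,scr(-.121+h*.5,y_,.05+h*.866))-(x,y))*6;cv2.circle(b,tuple(int(a) for a in v),3,(0,0,255),-1)
cv2.imwrite("pics/c10.png",cv2.convertScaleAbs(b,alpha=1.5,beta=20))
E
```

```text
h 73.1 face off (inward/down +) 0.5 y 2.4 [-179.95   29.8     6.42] F [ 0.3  0.3 -0.6] [ 0.09 -0.28  0.01] w 0.0193 [-0.07  0.53  0.98 -0.11  2.15  1.36] 18.75
```

View pics/c10.png

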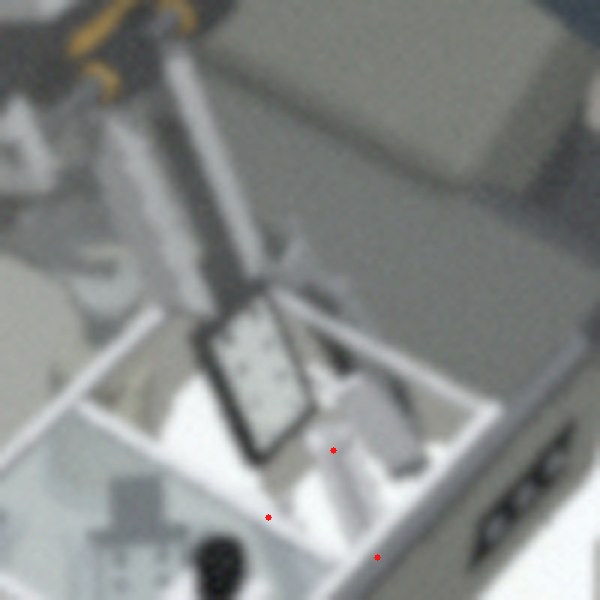

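Emit:
arm_command(commands="0 2.5 3 0 0 0 0.1; 0 0.5 6 0 0 0 0.1; 0 0 7 0 0 0 0.1; 0 0 6 0 0 0 0.1; 0 0 3 0 0 0 0.1")

```text
time: 19.42
tool_pos: [0.5479, -0.0169, 0.1482]
ee_rot: [-3.141, 0.517, 0.112]
wrist_force: [0.1, 0.3, -0.6]
width: 0.0196
```

```bash
python3 st.py
```

```text
h 47.7 face off (inward/down +) 1.1 y -1.1 [-179.98   29.63    6.4 ] F [ 0.1  0.3 -0.6] [ 0.11 -0.38 -0.01] w 0.0196 [-0.08  0.5   1.05 -0.11  2.09  1.35] 19.425
```

Emit:
arm_command(commands="-0.5 -0.5 6 0 0.2 0 0.1; -0.5 0 8 0 0 0 0.1; 0 0 8 0 0 0 0.1; 0 0 7 0 0 0 0.1; 0 0 3 0 0 0 0.1")

```text
time: 20.05
tool_pos: [0.5307, -0.0182, 0.1187]
ee_rot: [-3.141, 0.512, 0.112]
wrist_force: [0.7, -0.6, -2.3]
width: 0.0196
```

```bash
python3 st.py
```

```text
h 13.6 face off (inward/down +) 0.9 y -0.5 [-179.98   29.31    6.42] F [ 0.7 -0.6 -2.3] [ 0.13 -0.52  0.01] w 0.0196 [-0.08  0.48  1.15 -0.1   2.02  1.36] 20.05
```

Emit:
arm_command(commands="-0.5 0 3 0 -0.5 0 0.1; 0 0 4 0 -0.3 0 0.1; 0 0 2.5 0 0 0 0.1; 0 0 2 0 0 0 0.1")

```text
time: 20.55
tool_pos: [0.5252, -0.0189, 0.1085]
ee_rot: [-3.141, 0.524, 0.112]
wrist_force: [1.6, 0.1, -1.6]
width: 0.0196
```

```bash
python3 st.py
```

```text
h 1.9 face off (inward/down +) 1.1 y -0.6 [-179.99   30.03    6.43] F [ 1.6  0.1 -1.6] [ 0.11 -0.62 -0.01] w 0.0196 [-0.08  0.48  1.17 -0.11  2.01  1.36] 20.55
```

Emit:
arm_command(commands="0 0 2 0 0 0 0.1; 0 0 1.5 0 0 0 0.1; 0 0 0 0 0 0 0.1")

```text
time: 20.92
tool_pos: [0.5238, -0.0191, 0.1062]
ee_rot: [3.141, 0.522, 0.112]
wrist_force: [0.3, -0.2, -2.2]
width: 0.0193
```

```bash
python3 st.py
```

```text
h -0.7 face off (inward/down +) 1.1 y -0.7 [179.99  29.92   6.42] F [ 0.3 -0.2 -2.2] [ 0.18 -0.57 -0.05] w 0.0193 [-0.08  0.48  1.18 -0.11  2.    1.36] 20.925
```

Emit:
arm_command(commands="0 0 2 0 0 0 0.1; 0 0 2 0 0 0 0.1; 0 0 0 0 0 0 0.1")

```text
time: 21.3
tool_pos: [0.5238, -0.0192, 0.1063]
ee_rot: [3.141, 0.515, 0.112]
wrist_force: [-0.3, 0.3, -1.4]
width: 0.0194
```

```bash
python3 st.py
```

```text
h -0.7 face off (inward/down +) 1.1 y -0.8 [179.94  29.53   6.39] F [-0.3  0.3 -1.4] [ 0.17 -0.52 -0.01] w 0.0194 [-0.08  0.47  1.18 -0.1   1.99  1.36] 21.3
```

Emit:
arm_command(commands="0 0 4 0 0 0 0.1; 0 0 4 0 0 0 0.1")

```text
time: 21.55
tool_pos: [0.524, -0.0199, 0.1059]
ee_rot: [3.137, 0.503, 0.11]
wrist_force: [6.4, 1.0, 12.7]
width: 0.0196
```

```bash
python3 st.py
```

```text
h -1.0 face off (inward/down +) 1.3 y -1.5 [179.75  28.8    6.3 ] F [ 6.4  1.  12.7] [ 0.28  0.05 -0.07] w 0.0196 [-0.08  0.46  1.19 -0.1   1.98  1.36] 21.55
```

Firm contact, 14 N along the guide axis at the computed home depth. Now I release and back out along the axis.

Emit:
arm_command(commands="0 0 -1.5 0 0.5 0 0.1; 0 0 0 0 0.3 0 0.4; 0 0 0 0 0 0 0.4; 0 0 0 0 0 0 0.4; 0 0 0 0 0 0 0.4")

```text
time: 22.18
tool_pos: [0.522, -0.0201, 0.1054]
ee_rot: [3.138, 0.496, 0.11]
wrist_force: [-0.0, -0.3, -0.2]
width: 0.0376
```

Emit:
arm_command(commands="0 0 -5 0 0 0 0.4; 0 0 -10 0 0 0 0.4; 0 0 -20 0 0 0 0.4; 0 0 -25 0 0 0 0.4; 0 0 -25 0 0 0 0.4; 0 0 -20 0 0 0 0.4; 0 0 0 0 0 0 0.4")

```text
time: 23.05
tool_pos: [0.5747, -0.0138, 0.2034]
ee_rot: [3.137, 0.494, 0.109]
wrist_force: [0.0, 0.9, 0.5]
width: 0.0375
```

```bash
python3 st.py;python3 - <<'E'
from h import *
t=snapshot("top");s=snapshot("side");x,y=270,120
b=cv2.resize(s["img"][y:y+100,x:x+100],(400,400),interpolation=cv2.INTER_CUBIC);a=cv2.resize(t["img"][175:255,260:340],(400,400),interpolation=cv2.INTER_CUBIC)
for y_,l in((-.02,.062),(.02,.062),(-.01,.082),(.01,.082),(-.02,0),(.02,0)):
  q=scr(-.121+l*.5,y_,.05+l*.866)
  for c,im,k,o in((s,b,4,(x,y)),(t,a,5,(260,175))):
    v=(proj(c,q)-o)*k;cv2.circle(im,tuple(int(e) for e in v),2,(0,0,255),-1)
cv2.imwrite("pics/c11.png",cv2.convertScaleAbs(np.hstack([a,b]),alpha=1.5,beta=20))
E
```

```text
h 109.0 face off (inward/down +) -3.2 y -0.9 [179.75  28.28   6.27] F [0.  0.9 0.5] [ 0.04 -0.2  -0.04] w 0.0375 [-0.07  0.53  0.89 -0.11  2.2   1.35] 23.05
```

```bash
python3 - <<'E'
from h import *
t=snapshot("top");s=snapshot("side");np.set_printoptions(linewidth=220)
P=lambda l,y:scr(-.121+l*.5-.003*0,y,.05+l*.866)
for n,c in(("top",t),("side",s)):
  g=cv2.cvtColor(c["img"],cv2.COLOR_BGR2GRAY).astype(np.float32)
  S=lambda l,y:g[tuple(np.round(proj(c,P(l,y))[::-1]).astype(int))]
  f=lambda l,y:float(cv2.getRectSubPix(g,(1,1),tuple(float(e) for e in proj(c,P(l,y))))[0,0])
  L=np.arange(40,110,3)/1000
  print(n,"l mm",(L*1000).astype(int))
  for y in(-.012,-.006,0,.006,.012):print(int(y*1000),np.array([f(l,y) for l in L]).astype(int))
  print("q",[(np.round(np.array(d["centre"])*[560,420],1).tolist(),round(d["conf"],2)) for d in models.tip_of("full_slide",c)[:5]],proj(c,P(0,0)).round(1))
  print("bb",[((np.array(d["bbox"])*[560,420,560,420]).round().tolist(),round(d["conf"],2)) for d in models.spot_in("full_slide",c)[:5]])
E
```

```text
top l mm [ 40  43  46  49  52  55  58  61  64  67  70  73  76  79  82  85  88  91  94  97 100 103 106 109]
-12 [55 55 54 55 54 54 55 53 51 54 54 54 53 54 55 58 54 53 53 55 55 54 52 55]
-6 [56 58 58 58 58 58 57 57 58 56 55 56 55 54 55 55 55 55 53 54 54 52 53 55]
0 [59 58 57 56 56 56 57 57 55 55 57 55 54 53 56 59 60 59 58 57 55 54 55 56]
6 [57 58 59 59 58 57 57 57 57 57 58 57 56 56 59 61 59 58 58 58 59 60 60 59]
12 [59 60 60 60 60 59 59 60 60 61 61 61 61 60 59 57 60 60 59 60 61 62 63 62]
q [([170.5, 197.8], 0.67), ([149.0, 240.1], 0.54), ([191.4, 240.7], 0.49)] [316.9 232.6]
bb [([156.0, 189.0, 21.0, 10.0], 0.67), ([135.0, 235.0, 20.0, 2.0], 0.57)]
side l mm [ 40  43  46  49  52  55  58  61  64  67  70  73  76  79  82  85  88  91  94  97 100 103 106 109]
-12 [100 110 113 105  88  75  55  30  22  41  70  94 104 104 113 134 146 148 147 146 146 145 137 121]
-6 [114 115 116 117 109  90  62  31  14  17  18  23  27  28  40  73 120 143 147 147 147 147 146 145]
0 [114 116 115 107 104  95  65  31  17  12  14  16  13  19  25  50  93 131 146 148 147 147 147 146]
6 [102 105 101  88  80  74  54  27  14  16  16  20  18  22  30  59 104 136 147 149 149 148 147 146]
12 [128 124 114  97  86  74  52  30  36  55  72  77  78  79  79  91 115 139 148 148 148 148 148 148]
q [([150.6, 303.0], 0.95), ([167.6, 361.1], 0.87), ([324.9, 207.3], 0.6), ([310.8, 203.2], 0.38), ([167.7, 246.7], 0.25)] [327.6 208.5]
bb [([151.0, 342.0, 23.0, 29.0], 0.84), ([313.0, 179.0, 19.0, 25.0], 0.79), ([136.0, 283.0, 24.0, 26.0], 0.55)]
```

```bash
python3 - <<'E'
from h import *
plan(scr(-.118,.09,.205),[180,0,6.2],6)
E
```

```text
[-12.0, -15.2, 5.7, 0.0, 4.8, 0.0]
[-12.5, -15.2, 4.7, 0.0, 4.8, 0.0]
[-12.8, -15.2, 3.7, 0.0, 4.8, 0.0]
[-13.1, -15.2, 2.6, 0.0, 4.8, 0.0]
[-13.3, -15.2, 1.5, 0.0, 4.8, 0.0]
[-13.3, -15.1, 0.4, 0.0, 4.8, 0.0]
```

Emit:
arm_command(commands="-12 -15 5 0 4.8 0 0.6; -12 -15 4 0 4.8 0 0.6; -13 -15 3 0 4.8 0 0.6; -13 -15 2 0 4.8 0 0.6; -13 -15 1 0 4.8 0 0.6; -8 -10 0 0 4 0 0.6; 0 0 0 0 0 0 0.6")

```text
time: 24.32
tool_pos: [0.4865, 0.0644, 0.2032]
ee_rot: [3.14, 0.003, 0.11]
wrist_force: [0.5, -0.4, 0.8]
width: 0.0564
```

```bash
python3 st.py; python3 - <<'E'
from h import *
print(robot.get_obs()["tool_pos"]);plan([.483,.0672,.14],[180,0,6.2],4)
E
```

```text
h 69.2 face off (inward/down +) -71.7 y 86.3 [1.7994e+02 1.6000e-01 6.3000e+00] F [ 0.5 -0.4  0.8] [ 0.06  0.06 -0.  ] w 0.0564 [ 0.02 -0.04  1.51 -0.    1.68  1.48] 24.325
[0.48647528 0.06436562 0.20317715]
[-0.7, -0.8, 15.8, 0.0, 0.0, 0.0]
[-0.8, -0.8, 15.8, 0.0, 0.0, 0.0]
[-0.8, -0.8, 15.8, 0.0, 0.0, 0.0]
[-0.8, -0.8, 15.8, 0.0, 0.0, 0.0]
```

Emit:
arm_command(commands="-3 -3 15 0 0 0 0.6; -1 0 20 0 0 0 0.6; 0 0 18 0 0 0 0.6; 0 0 8 0 0 0 0.6; 0 0 0 0 0 0 0.1; 0 0 0 0 0 0 0.1; 0 0 0 0 0 0 0.1; 0 0 0 0 0 0 0.1; 0 0 0 0 0 0 0.1; 0 0 0 0 0 0 0.1")

```text
time: 25.58
tool_pos: [0.4835, 0.0658, 0.1363]
ee_rot: [3.141, 0.01, 0.108]
wrist_force: [1.2, -0.8, -0.4]
width: 0.0187
```

Knob gripped (18.7 mm). Closing the shutter.

Emit:
arm_command(commands="0 0 -2 0 0 0 0.1; 0 12 -1 0 0 0 0.1; 0 18 0 0 0 0 0.1; 0 18 0 0 0 0 0.1; 0 18 0 0 0 0 0.1; 0 10 0 0 0 0 0.1; 0 4 0 0 0 0 0.1; 0 2 0 0 0 0 0.1")

```text
time: 26.58
tool_pos: [0.4928, -0.0177, 0.1363]
ee_rot: [-3.138, 0.011, 0.109]
wrist_force: [1.7, 1.1, -4.9]
width: 0.0185
```

```bash
python3 st.py
```

```text
h 10.0 face off (inward/down +) -40.5 y 4.1 [-179.77    0.65    6.25] F [ 1.7  1.1 -4.9] [ 0.16 -0.44 -0.  ] w 0.0185 [-0.15 -0.01  1.61  0.    1.55  1.31] 26.575
```

Emit:
arm_command(commands="0 3 0 0 0 0 0.1; 0 3 0 0 0 0 0.1; 0 3 0 0 0 0 0.1; 0 3 0 0 0 0 0.1")

```text
time: 27.08
tool_pos: [0.4932, -0.0221, 0.1362]
ee_rot: [-3.122, 0.011, 0.114]
wrist_force: [0.6, 9.7, -4.2]
width: 0.0192
```

```bash
python3 st.py
```

```text
h 9.9 face off (inward/down +) -40.5 y -0.4 [-178.88    0.66    6.55] F [ 0.6  9.7 -4.2] [ 1.38 -0.22 -0.13] w 0.0192 [-0.17 -0.    1.6   0.02  1.56  1.29] 27.075
```

Emit:
arm_command(commands="0 0 0 0 0 0 0.5; 0 0 0 0 0 0 0.5; 0 0 0 0 0 0 0.5; 0 0 -15 0 0 0 0.5; 0 0 -30 0 0 0 0.5; 0 0 -40 0 0 0 0.5; 0 0 -40 0 0 0 0.5; -40 0 -20 0 0 0 0.5; -50 0 0 0 0 0 0.5; -50 0 0 0 0 0 0.5; 0 0 0 0 0 0 0.5")

```text
time: 28.45
tool_pos: [0.3535, -0.0436, 0.3004]
ee_rot: [-3.134, -0.002, 0.113]
wrist_force: [1.2, -1.0, 1.2]
width: 0.0467
```

```bash
python3 - <<'E'
from h import *
import pickle
t=snapshot("top");s=snapshot("side");o=robot.get_obs();print(o["tool_pos"],o["wrist_force"],o["time"])
t0=pickle.load(open("s0.pkl","rb"))
def knob(c,q,r=9):
    u=proj(c,q);x,y=np.round(u).astype(int);g=c["img"][y-r:y+r+1,x-r:x+r+1].mean(2)
    m=np.argwhere(g<45);return (m.mean(0)[::-1]+[x-r,y-r]).round(2),len(m)
for n,c in(("top",t),("side",s)):print(n,"knob shut now",knob(c,scr(-.118,0,.15)),"at start",knob(t0[n],scr(-.118,0,.15)))
d={q:models.tip_of(q,t)[:1] for q in["dropper_bottle","small_dropper","contact_lens_mount","penlight","occluder"]}
for q,v in d.items():print(q,[atz(t,np.array(e["centre"])*[560,420],0).round(3) for e in v])
# slide in side picture: tab profile
g=cv2.cvtColor(s["img"],cv2.COLOR_BGR2GRAY).astype(np.float32)
for y in(-.006,0,.006):print([int(cv2.getRectSubPix(g,(1,1),tuple(map(float,proj(s,scr(-.121+l*.5,y,.05+l*.866)))))[0,0]) for l in np.arange(.04,.11,.005)])
E
```

```text
[ 0.35541714 -0.04357454  0.29915787] [0.17535833 0.55597447 0.60595805] 28.55
top knob shut now (array([320.22, 225.5 ]), 18) at start (array([318.84, 225.84]), 19)
side knob shut now (array([330.44, 179.14]), 81) at start (array([329.22, 179.7 ]), 87)
dropper_bottle [array([0.715, 0.307, 0.   ])]
small_dropper [array([0.373, 0.083, 0.   ])]
contact_lens_mount [array([ 0.618, -0.006,  0.   ])]
penlight [array([0.545, 0.199, 0.   ])]
occluder []
[74, 75, 73, 65, 59, 57, 41, 40, 41, 52, 78, 83, 82, 83, 82]
[82, 76, 70, 67, 47, 39, 39, 40, 39, 46, 71, 83, 83, 83, 82]
[101, 89, 68, 58, 44, 38, 39, 40, 39, 50, 75, 83, 83, 83, 82]
```

```bash
python3 -c "
from h import *
print(robot.close_job())"
```

```text
the job is handed in; nothing more can be done
None
```

The full-size slide is in the empty holder, tab up. The carousel was left where it stood and the shutter is shut. I handed the job in at about 28.6 s of the 69 s, and no verdict came back.

- **Shutter and carousel:** I opened the shutter to its stop. I then turned the crank knob about 129° clockwise, and the picture showed the holder square in the window.
- **Slide:** I took the wide and tall slide from the far slot of the rack and held it by its tab. I lowered it at a 30° lean until it met the foot stop with about 14 N, within 1 mm of the computed depth. I then let it go and backed out along the guides.
- **Last checks:** The shutter reached its closed stop with about 10 N, after about 90 mm of travel between the two stops. The tab still showed in the side camera's brightness readings after shutting, and the arm hung clear.

**Checks that were weak or disagreed**
- The side camera put the slide's top about 3–5 mm high. I put this down to camera offset and the tab's thickness, because the contact depth agreed with home.
- The shutter knob now shows about 1.3 px (roughly 3 mm) further towards shut than at the start. It may have begun slightly open.
- After shutting, the lens mount network pointed at the screener (a false hit) and the occluder was not found, so neither was re-checked. No move went near either one.
- I had used up the 12 picture views before letting go of the slide, so the state after that was checked by numbers only.

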